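Clear the scrap coupling and open the washer jar

TASK

Take the old brass coupling off the lid of the washer jar and drop it into the yellow scrap crate, then unscrew the jar's blue cap (anticlockwise from above) while the grey stand braces the jar. Once the thread lets go, lift the cap straight off without pulling the jar up or tipping it, and finish still gripping the cap, level and clear, an inch or so above the open mouth. Leave the wrench, the tape roll and the carton where they are.

Things in the scene. Friction and masses are not known exactly. Their poses are not given: they have to be found in the camera images.
- scrap_center (a point): Old brass and copper pipe coupling, 46 mm tall, loose, standing upright on the cap, about 90 g. Point at its centre, half-way up; z along its length. A 22 mm diameter tube with two 28 mm wide nuts, from 3 to 16 mm and from 30 to 43 mm above its foot.
- crate: Open yellow plastic crate, loose, about 600 g, outside 120 mm (its x) by 160 mm (its y) by 60 mm high, walls and floor 4 mm. Origin at the centre of its underside.
- cap_center (a point): Blue round ribbed screw cap of the jar, 62 mm diameter, 28 mm tall, 70 g. Point at its centre, half-way up; z up, x along the white line painted from the middle of its top to the rim. Right-handed quick thread: opens anticlockwise seen from above. A springy seal pushes it up with about 10 N: it is tight (up to 0.6 N m) until free, and rises 1 to 5 mm as it comes undone.
- jar_mouth (a point): Centre of the mouth of the clear washer jar, at the top of its neck, 88 mm above its underside and about 2 mm below the centre of the screwed-down cap; z up, x and y along the sides of its square body. Jar loose, 430 to 650 g, body 66 by 66 mm, 66 mm high; neck 40 mm diameter (49 over the threads); 9 mm free between shoulder and cap.
- stand: Fixed grey bracing stand, 96 by 96 mm, 36 mm high, whose square socket (floor 8 mm above the worktop, about 1 mm play round the jar) keeps the jar from turning but not from being lifted. Origin at the centre of its underside; sides along x and y.
- wrench_mid (a point): Bystander: steel wrench, 180 mm long, lying on the worktop; point at its middle, underside. Leave alone.
- tape_mid (a point): Bystander: white roll of thread tape, 52 mm diameter, 19 mm high, lying flat; point at its centre. Leave alone.
- carton_mid (a point): Bystander: white and green carton, 50 by 90 by 85 mm high; point at its centre. Leave alone.
- green_dot (a point): Green dot, 7 mm, on the jar's shoulder, 36.5 mm from its axis and 57 degrees anticlockwise of the jar's x axis. The cap is free to lift when its white line points at the dot (within 17 degrees either way); much further on, the thread catches again. At the start the line lies 60 to 80 degrees clockwise of the dot.
Things that resemble listed ones, but are neither listed nor needed, are in the scene too. Of the things that look like the part that bears cap_center, the larger one is meant.

How it is judged (in metres and radians):
On the way, in this order (a step that is already met when the one before it is completed fails the run):
1. the coupling lies in the crate, let go, with the cap still on the jar (x of scrap_center in the frame of crate between -0.056 and 0.056 m and y of scrap_center in the frame of crate between -0.076 and 0.076 m and z of scrap_center in the frame of crate below 0.05 m and contact force between scrap and the fingers below 0.1 N and z of cap_center in the frame of jar_mouth below 0.012 m), for 0.2 s.
2. the cap is off, clear above the mouth (z of cap_center in the frame of jar_mouth above 0.019 m and horizontal distance between cap_center and jar_mouth below 0.025 m), for 0.2 s.
At the end, for the whole second after the job is handed in: Gripper holds the cap still, level (15 degrees), over the mouth (25 mm), its lower edge 5 to 61 mm above it, off the jar; jar seated (mouth within 10 mm of its start, tilt under 6 degrees); coupling in the crate; wrench, tape, carton within 30 mm of their start (all of step 2 and z of cap_center in the frame of jar_mouth below 0.075 m and angle between cap_center's own z axis and vertical below 0.26 rad and contact force between cap and the fingers above 1 N and contact force between cap and jar below 0.1 N and linear speed of cap below 0.03 m/s and distance of jar_mouth from where it was at the start of the episode below 0.01 m and angle between jar_mouth's own z axis and vertical below 0.1 rad and x of scrap_center in the frame of crate between -0.056 and 0.056 m and y of scrap_center in the frame of crate between -0.076 and 0.076 m and z of scrap_center in the frame of crate below 0.05 m and distance of each of wrench_mid, tape_mid, carton_mid from where it was at the start of the episode below 0.03 m); the arm keeps its last pose, push and grip.
It fails at once if the jar is pulled up out of its seat or tipped (distance of jar_mouth from where it was at the start of the episode above 0.015 m or angle between jar_mouth's own z axis and vertical above 0.17 rad).
It fails at once if a bystander is disturbed (distance of any of wrench_mid, tape_mid, carton_mid from where it was at the start of the episode above 0.03 m).
It also fails if it takes over 64 s, if anything falls off the work surface, if the arm or the gripper's body presses on something with over 40 N, if the wrist force passes 120 N, or if a joint passes its speed limit or range.

ROBOT

A 7-joint arm with a two-finger parallel gripper is mounted at the origin on the work surface. World frame = base frame: x ahead of the robot, y to its left, z up, the work surface at z = 0. Lengths are in mm, angles in rad, forces in N, time in s.
With the tool pointing down it reaches from about 400 to 875 mm from the base axis. Payload 4.4 kg.
Tool frame: the origin (TCP) lies midway between the tips of the shut fingers; the grasp point (between the pads) lies 19 mm behind it; z points along the fingers, y is the line along which they close (so a half turn about z gives the same grasp; the last joint's range is limited). The gripper opens to 85 mm and grips with 20 to 120 N. Pads are 22 mm wide; open, the fingers measure 114 mm over their backs; the gripper's body (76 mm by 85 mm) begins 54 mm behind the grasp point. The pads swing forward as they close: fully open they stand 13 mm farther back than shut.
Start: joints at [1.197, 0.628, 0.038, 1.517, -0.027, 0.996, -0.02], TCP at [196.954, -619.457, 231.313] pointing down, gripper open.
Joint ranges: [-3.06, 3.06], [-0.37, 2.12], [-1.25, 1.32], [0.18, 2.47], [-1.1, 4.24], [0.23, 1.98], [-2.94, 2.94]. Speed limits (rad/s): [2.57, 2.57, 3.14, 3.14, 3.14, 3.14, 3.14].

INTERFACE

Orientations are given as [roll, pitch, yaw] about the fixed x, y, z axes, in that order (R = Rz(yaw) Ry(pitch) Rx(roll)).
In Python, from cell import read_state, get_image, finish_job gives the robot as it stands.
- The arm moves only by the tool send_rows, never from a script. Its argument "series" is a list of rows, each an object of numbers: "ax", "ay", "az": the turn, a rotation vector about the tool's x, y, z in rad; "dx", "dy", "dz": the shift along the tool's x, y, z in cm; "hand": the closure, from 0 (fully open) to 1 (shut). In form: [{"ax": .., "ay": .., "az": .., "dx": .., "dy": .., "dz": .., "hand": ..}, ...]. A call has 1 to 10 rows; each row is the pose to reach, as a shift and turn from the pose commanded when the call began, along the tool's axes at that moment; what a row does not reach only later rows make up. A row lasts 1/10 s, in which the tool goes at most 50 mm and 8.59 degrees, less where a joint would pass 70% of its speed; a pose out of reach is approached as far as the arm can. A call with a gripper value outside its range is refused whole. The fingers move at their own pace and stop on an object; the grip force is fixed at half the most. Time passes only in rows, so rows that repeat a pose let the fingers close. It gives the time, the measured TCP pose, the force, the opening and the grip force at its end, in the units of the state.
- read_state(): the state, without advancing time (a new reading comes with each control period).
- get_image(name): name is "scene" or "top" or "wrist"; returns a dict with "pixels" (384x512x3 uint8, red, green, blue), "mtx" (3x3 intrinsics, pixels), "R" (3x3) and "t" (3): a world point X has camera coordinates R X + t. Camera axes: x right, y down, z forward; pixel columns grow to the right and rows downward; lengths in mm; the calibration is good to about 2 mm. The wrist camera is an equidistant fisheye: a pixel r from the principal point sees the ray r / f radians off the axis. A picture is of the moment at which its call begins. There is no depth.
- finish_job(): hands the job in; it is judged then, once.
The state is a dict: "clock": time; "qpos": joint angles; "qd": joint speeds; "tau": joint torques, N m; "eef_pos": TCP position; "tool_rot": TCP orientation; "force": force on the tool from outside, world axes, zero at the start; "torque": the same for the moment, N m; "width": finger opening in mm; "gripper_force": force on a finger pad.
Only numpy, scipy, OpenCV 4.12 (cv2) and the standard library are available. Lean on these libraries where they do the work, as an engineer would, in place of code of your own. Each camera call takes 0.05 s, during which the arm holds its last target. There are 200 camera calls.

## Working session

There is one attempt and no reset: what is moved stays moved. The work goes in short steps, Python scripts to look and compute and a tool call to move; the robot and the scene stay as the last step left them, time stands still between calls to the robot, and variables do not carry over. Pictures are saved under pics/ and viewed, at most 10 in all, crops included, and the job is handed in when it is done.

Besides the shell and the picture viewer there is one more tool, called as name(argument=value, ...) on one line, values as JSON. send_rows: Moves the arm, as the interface text tells. Its arguments: {"type":"object","properties":{"series":{"type":"array","items":{"type":"object","properties":{"ax":{"type":"number"},"ay":{"type":"number"},"az":{"type":"number"},"dx":{"type":"number"},"dy":{"type":"number"},"dz":{"type":"number"},"hand":{"type":"number"}}}}},"required":["series"]}

```bash
mkdir -p pics; python3 - <<'E'
from cell import *
import cv2,numpy as np,pickle
s=read_state();print({k:np.round(v,3) for k,v in s.items()})
for n in("scene","top"):
    d=get_image(n);pickle.dump(d,open(n+".pkl","wb"))
    cv2.imwrite(f"pics/{n}0.png",d["pixels"][:,:,::-1]);print(n,np.round(d["mtx"],1).tolist(),np.round(d["R"],3).tolist(),np.round(d["t"],1))
E
```

```text
{'clock': np.float64(0.0), 'qpos': array([ 1.197,  0.629,  0.038,  1.518, -0.027,  0.996, -0.02 ]), 'qd': array([ 0.   , -0.001,  0.   , -0.   , -0.002, -0.001, -0.001]), 'tau': array([-0.0000e+00, -5.6340e+01,  1.2260e+00, -1.9345e+01,  1.1000e-02,
        1.1000e-02, -0.0000e+00]), 'eef_pos': array([ 196.746, -618.848,  230.379]), 'tool_rot': array([-3.14 ,  0.   ,  0.308]), 'force': array([ 0.006,  0.592, -0.355]), 'torque': array([-0.005,  0.006,  0.011]), 'gripper_force': np.float64(0.0), 'width': np.float64(85.135)}
scene [[362.6, 0.0, 248.1], [0.0, 362.6, 188.9], [0.0, 0.0, 1.0]] [[0.856, 0.517, 0.001], [0.388, -0.642, -0.661], [-0.341, 0.566, -0.75]] [-513.6 -138.3 1044.2]
top [[450.0, 0.0, 255.3], [0.0, 450.0, 187.6], [0.0, 0.0, 1.0]] [[0.004, -1.0, -0.022], [-0.991, -0.001, -0.132], [0.132, 0.023, -0.991]] [  41.2  563.2 1215.8]
```

View pics/scene0.png

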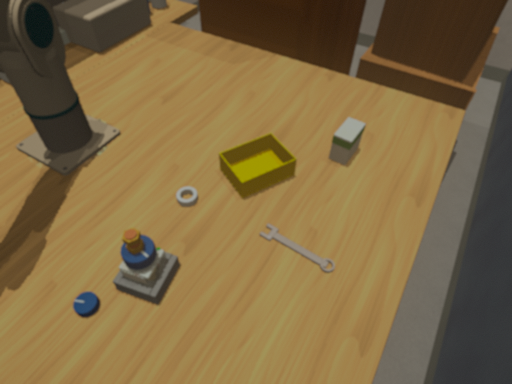

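View pics/top0.png

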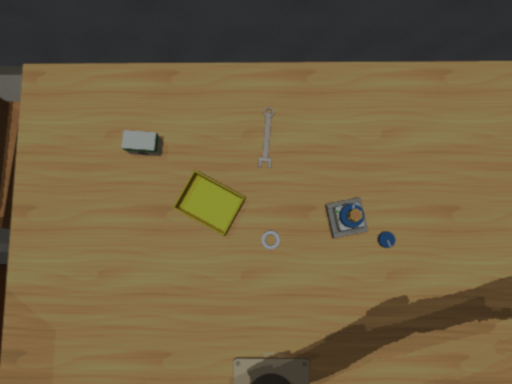

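Scene: the jar stands at (140,260) with the coupling on its cap, and there is a loose blue cap at (87,303). The crate is at (257,165), tape at (187,196), wrench at (297,249) and carton at (348,140). Top: coupling at (356,215), cap on jar at (351,216), loose blue cap at (387,240), crate at (211,203).

Candidates for the cap: the blue one on the jar (351,216) and the small blue one on the table (387,240). I choose the one on the jar, since it is larger and bears the coupling.

```bash
cat > h.py <<'E'
import numpy as np,cv2,pickle
from cell import *
def ray(d,uv):
    u=(np.asarray(uv,float)-d["mtx"][:2,2])/d["mtx"][0,0]
    if d.get("fish"):
        r=np.hypot(*u); v=np.r_[u/max(r,1e-9)*np.sin(r),np.cos(r)]
    else: v=np.r_[u,1]
    R=np.array(d["R"]);return -R.T@d["t"],R.T@v
def onz(d,uv,z):
    c,v=ray(d,uv);return c+v*(z-c[2])/v[2]
def mask(d,lo,hi):
    return cv2.inRange(cv2.cvtColor(d["pixels"],cv2.COLOR_RGB2HSV),lo,hi)
def tri(rays):
    A=0;b=0
    for c,v in rays:
        v=v/np.linalg.norm(v);P=np.eye(3)-np.outer(v,v);A=A+P;b=b+P@c
    return np.linalg.solve(A,b)
def wrist():
    d=get_image("wrist");d["fish"]=1;return d
E
python3 - <<'E'
from h import *
D={n:pickle.load(open(n+".pkl","rb")) for n in("top","scene")}
for n,d in D.items():
  for nm,lo,hi in(("blue",(105,120,40),(125,255,255)),("yellow",(25,180,60),(32,255,255)),("orange",(8,185,120),(17,255,255))):
    m=mask(d,lo,hi);k,l,s,c=cv2.connectedComponentsWithStats(m)
    for i in range(1,k):
        if s[i,4]>25: 
            x=cv2.minAreaRect(np.argwhere(l==i)[:,::-1].astype(np.float32))
            print(n,nm,s[i],np.round(c[i],1),np.round(x[0],1),np.round(x[1],1),round(x[2]),"z0",onz(D[n],x[0],0)[:2].round(),"z112",onz(d,x[0],112)[:2].round(),"z155",onz(d,x[0],155)[:2].round())
m=mask(D["top"],(22,150,40),(34,255,255));ct=max(cv2.findContours(m,0,2)[0],key=cv2.contourArea)
b=cv2.boxPoints(cv2.minAreaRect(ct));print([onz(D["top"],p,60)[:2].round().tolist() for p in b])
cv2.imwrite("pics/c1.png",np.hstack([cv2.resize(D["top"]["pixels"][185:260,310:410,::-1],(400,300),interpolation=2),cv2.resize(D["scene"]["pixels"][220:325,65:205,::-1],(400,300),interpolation=2)]))
E
```

```text
top blue [340 204  23  23 202] [347.7 216.5] [349.4 216.6] [22.6 17.5] 54 z0 [ 486. -223.] z112 [ 478. -203.] z155 [ 475. -195.]
top blue [379 232  15  15 159] [385.7 238.8] [386. 239.] [14. 14.] 90 z0 [ 423. -324.] z112 [ 421. -295.] z155 [ 420. -283.]
top yellow [179 172  65  63 343] [210.7 196.7] [209.5 202.9] [56.6 42.3] 28 z0 [524. 175.] z112 [513. 161.] z155 [508. 155.]
scene blue [142 237  11  17  90] [148.2 245.2] [148.1 244.4] [17.6  7.7] 74 z0 [ 429. -150.] z112 [ 497. -193.] z155 [ 523. -209.]
scene blue [122 246  23  16 157] [131.  256.4] [131.3 256.4] [24.1 11.2] 27 z0 [ 418. -192.] z112 [ 488. -228.] z155 [ 515. -242.]
scene blue [ 75 293  23  22 320] [ 86.  303.3] [ 85.3 303.4] [18.8 22.8] 27 z0 [ 415. -320.] z112 [ 485. -335.] z155 [ 512. -341.]
scene yellow [ 219  136   77   48 1155] [256. 164.] [257.2 156.5] [37.6 68.3] 67 z0 [495. 223.] z112 [552. 120.] z155 [574.  81.]
[[505.0, 269.0], [613.0, 213.0], [534.0, 69.0], [428.0, 126.0]]
```

View pics/c1.png

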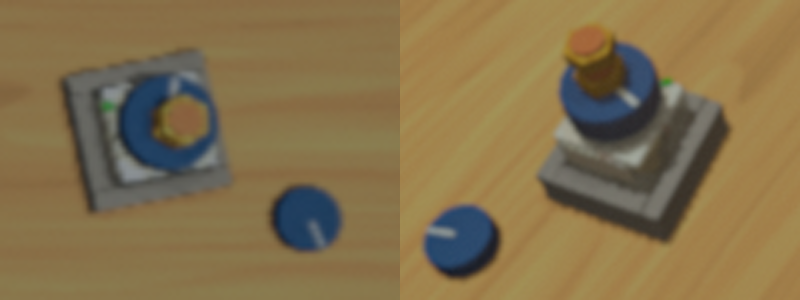

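The close crop confirms it: the large blue cap on the jar, with the coupling on top (crop 183,120). Its white line points to (175,87) and the green dot is at (109,104). The loose cap is smaller and lies on the table.

```bash
python3 - <<'E'
from h import *
d=pickle.load(open("top.pkl","rb"));e=pickle.load(open("scene.pkl","rb"))
T=lambda x,y,z:onz(d,(310+x/4-.4,185+y/4-.4),z)
S=lambda x,y,z:onz(e,(65+x/400*140-.3,220+y*.35-.3),z)
c=T(169,122,112);g=T(109,104,74);l=T(175,87,112);k=T(183,120,158)
print("top cap",c,"coupl",k,"dot",g,"line",l)
c2=S(610,80,112) if 0 else S(210,90,112);k2=S(190,40,158);g2=S(266,82,74);l2=S(229,98,112)
print("scene cap",c2,"coupl",k2,"dot",g2,"line",l2)
print("stand",[T(*p,36)[:2].round() for p in((65,78),(200,52),(231,183),(93,210))])
for a,b in((g,c),(l,c),(g2,c2),(l2,c2)):
    print(np.degrees(np.arctan2(*(a-b)[[1,0]])),np.hypot(*(a-b)[:2]))
E
```

```text
top cap [ 481.70277287 -209.11778839  112.        ] coupl [ 479.63918537 -209.00845369  158.        ] dot [ 496.39865622 -176.71976712   74.        ] line [ 504.41473765 -213.53546516  112.        ]
scene cap [ 491.09540698 -213.4617061   112.        ] coupl [ 484.21376326 -208.82194398  158.        ] dot [ 496.46797961 -175.31919973   74.        ] line [ 505.68064869 -211.61464036  112.        ]
stand [array([ 517., -153.]), array([ 536., -246.]), array([ 445., -265.]), array([ 427., -170.])]
65.60074931061021 35.57528312765573
-11.007093201412887 23.13761466260001
81.98233448859521 38.51902554333747
7.217481216555465 14.701732136867676
```

```bash
cat >> h.py <<'E'
from scipy.spatial.transform import Rotation as Ro
def go(x,y,z,yaw):
    s=read_state();R=Ro.from_euler("xyz",s["tool_rot"])
    T=Ro.from_euler("xyz",[np.pi,0,np.radians(yaw)])
    p=R.inv().apply(np.array([x,y,z])-s["eef_pos"])/10
    print("t %.2f"%s["clock"],"pos",s["eef_pos"].round(1),"rot",np.degrees(s["tool_rot"]).round(1),"d(cm)",p.round(2),"a",(R.inv()*T).as_rotvec().round(3),"F",s["force"].round(1),"w",s["width"].round(1),"q",s["qpos"].round(2))
E
python3 -c "
from h import *
go(480,-209,235,66)"
```

```text
Traceback (most recent call last):
  File "h.py", line 25, in go
    print("t %.2f"%s["clock"],"pos",s["eef_pos"].round(1),"rot",np.degrees(s["tool_rot"]).round(1),"d(cm)",p.round(2),"a",(R.inv()*T).as_rotvec().round(3),"F",s["force"].round(1),"w",s["width"].round(1),"q",s["qpos"].round(2))
                                                                                                                                                                                       ^^^^^^^^^^^^^^^^
AttributeError: 'float' object has no attribute 'round'
```

```bash
sed -i 's/s\["width"\].round(1)/round(s["width"],1)/' h.py
python3 -c "
from h import *
go(480,-209,235,66)"
```

```text
t 0.10 pos [ 196.8 -618.9  230.5] rot [-179.9   -0.    17.6] d(cm) [ 39.41 -30.48  -0.4 ] a [-0.002 -0.001 -0.844] F [-0.2 -0.6  1.1] w 85.5 q [ 1.2   0.63  0.04  1.52 -0.03  1.   -0.02]
```

send_rows(series=[{"az": -0.12, "dx": 3.5, "dy": -2.7, "dz": -0.4, "hand": 0}, {"az": -0.27, "dx": 7.5, "dy": -5.8, "dz": -0.4, "hand": 0}, {"az": -0.41, "dx": 11.4, "dy": -8.8, "dz": -0.4, "hand": 0}, {"az": -0.55, "dx": 15.3, "dy": -11.8, "dz": -0.4, "hand": 0}, {"az": -0.7, "dx": 19.2, "dy": -14.9, "dz": -0.4, "hand": 0}, {"az": -0.84, "dx": 23.1, "dy": -17.9, "dz": -0.4, "hand": 0}, {"az": -0.84, "dx": 27, "dy": -20.9, "dz": -0.4, "hand": 0}, {"az": -0.84, "dx": 31, "dy": -24, "dz": -0.4, "hand": 0}, {"az": -0.84, "dx": 34.9, "dy": -27, "dz": -0.4, "hand": 0}, {"az": -0.84, "dx": 38.5, "dy": -29.5, "dz": -0.4, "hand": 0}])

```text
invalid input at $.series[0]: expected keys ax, ay, az, dx, dy, dz, hand
```

```bash
python3 - <<'E'
from h import *
go(480,-209,235,66)
d=wrist();pickle.dump(d,open("w1.pkl","wb"));print(d["mtx"].round(1) if hasattr(d["mtx"],"round") else d["mtx"])
cv2.imwrite("pics/w1.png",d["pixels"][:,:,::-1])
def px(P):
    c=np.array(d["R"])@P+d["t"];th=np.arctan2(np.hypot(*c[:2]),c[2]);return d["mtx"][0,0]*th*c[:2]/np.hypot(*c[:2])+d["mtx"][:2,2]
print("coupling top exp",px(np.array([480,-209,158.])),"cap",px(np.array([480,-209,112.])))
E
```

```text
t 0.10 pos [ 196.8 -618.9  230.5] rot [-179.9   -0.    17.6] d(cm) [ 39.41 -30.48  -0.4 ] a [-0.002 -0.001 -0.844] F [-0.2 -0.6  1.1] w 85.5 q [ 1.2   0.63  0.04  1.52 -0.03  1.   -0.02]
[[297.3   0.  252.6]
 [  0.  297.3 192.2]
 [  0.    0.    1. ]]
coupling top exp [  -3.85717053 -116.23683541] cap [  16.58241241 -102.59419912]
```

View pics/w1.png

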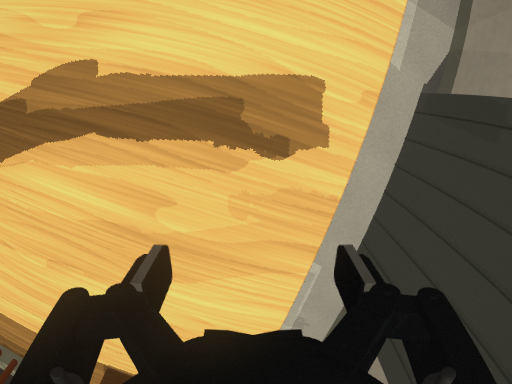

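The move was refused because every row needs all the keys. The picture is still the start view: bare table, with the fingers at (155,270) and (350,270).

send_rows(series=[{"ax": 0, "ay": 0, "az": -0.12, "dx": 3.5, "dy": -2.7, "dz": -0.4, "hand": 0}, {"ax": 0, "ay": 0, "az": -0.27, "dx": 7.5, "dy": -5.8, "dz": -0.4, "hand": 0}, {"ax": 0, "ay": 0, "az": -0.41, "dx": 11.4, "dy": -8.8, "dz": -0.4, "hand": 0}, {"ax": 0, "ay": 0, "az": -0.55, "dx": 15.3, "dy": -11.8, "dz": -0.4, "hand": 0}, {"ax": 0, "ay": 0, "az": -0.7, "dx": 19.2, "dy": -14.9, "dz": -0.4, "hand": 0}, {"ax": 0, "ay": 0, "az": -0.84, "dx": 23.1, "dy": -17.9, "dz": -0.4, "hand": 0}, {"ax": 0, "ay": 0, "az": -0.84, "dx": 27, "dy": -20.9, "dz": -0.4, "hand": 0}, {"ax": 0, "ay": 0, "az": -0.84, "dx": 31, "dy": -24, "dz": -0.4, "hand": 0}, {"ax": 0, "ay": 0, "az": -0.84, "dx": 34.9, "dy": -27, "dz": -0.4, "hand": 0}, {"ax": 0, "ay": 0, "az": -0.84, "dx": 37, "dy": -28.6, "dz": -0.4, "hand": 0}])

```text
clock: 1.15
eef_pos: [465.3, -230.1, 235.4]
tool_rot: [3.141, -0.002, 1.153]
force: [-0.2, -0.2, -0.5]
width: 85.5
gripper_force: 0.0
```

```bash
cat >> h.py <<'E'
def px(d,P):
    c=np.array(d["R"])@P+d["t"];h=np.hypot(*c[:2]);th=np.arctan2(h,c[2]);return d["mtx"][0,0]*th*c[:2]/h+d["mtx"][:2,2]
E
python3 - <<'E'
from h import *
go(480,-209,235,66)
d=wrist();pickle.dump(d,open("w2.pkl","wb"))
cv2.imwrite("pics/w2.png",d["pixels"][:,:,::-1])
print("coupling top exp",px(d,np.array([480,-209,158.])),"cap",px(d,np.array([480,-209,112.])))
E
```

```text
t 1.15 pos [ 465.3 -230.1  235.4] rot [ 1.80e+02 -1.00e-01  6.61e+01] d(cm) [2.53 0.48 0.05] a [ 0.    -0.002  0.001] F [-0.2 -0.2 -0.5] w 85.5 q [ 0.57  0.44 -0.23  1.87  0.13  0.84 -0.14]
coupling top exp [259.43061604 169.81811458] cap [258.23973867 158.08313317]
```

View pics/w2.png

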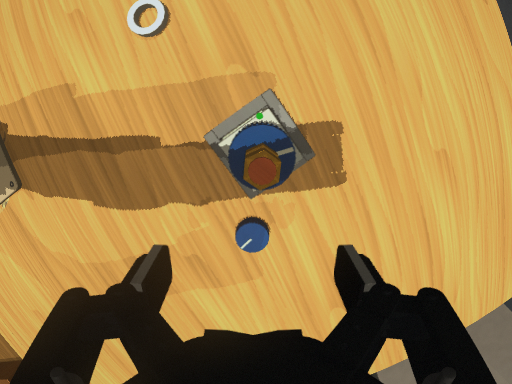

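The wrist view shows the coupling's top at (265,171), the cap disc around (262,157), the white line from (276,154) to (294,150) and the green dot at (260,116). The loose cap is at (252,236).

```bash
python3 - <<'E'
from h import *
d=pickle.load(open("w2.pkl","rb"))
m=mask(d,(0,120,60),(9,255,255));k,l,s,c=cv2.connectedComponentsWithStats(m);i=[j for j in range(1,k) if s[j,4]>150];print([(s[j],c[j]) for j in i])
mb=mask(d,(105,100,20),(128,255,255));mb[210:]=0
p=max(cv2.findContours(mb,0,2)[0],key=cv2.contourArea);e=cv2.fitEllipse(cv2.convexHull(p));print(e)
mg=mask(d,(45,120,50),(80,255,255));mg[:,:200]=0;g=np.argwhere(mg)[:,::-1];print(len(g),g.mean(0))
C=onz(d,(265,171),158);G=onz(d,g.mean(0),74);L1=onz(d,(294,150),112);L0=onz(d,(276,154),112)
print("coupl",C,"cap~",onz(d,e[0],105),"dot",G,"L",L0,L1,"lineang",np.degrees(np.arctan2(*(L1-L0)[[1,0]])))
E
```

```text
[(array([249, 157,  27,  27, 460], dtype=int32), array([262.15      , 169.37391304]))]
((259.97796630859375, 151.0160675048828), (54.31637954711914, 63.84113311767578), 74.92322540283203)
36 [259.  115.5]
coupl [ 483.50200481 -211.55931499  158.        ] cap~ [ 483.7395632  -204.83605694  105.        ] dot [ 496.18008506 -175.99373728   74.        ] L [ 496.2847376 -212.0231411  112.       ] [ 512.82698085 -215.14419208  112.        ] lineang -10.684487663859802
```

```bash
python3 -c "
from h import *
go(481.5,-209.8,127,66)"
```

```text
t 1.20 pos [ 467.7 -226.9  235.5] rot [179.9  -0.3  66.3] d(cm) [ 2.07  0.56 10.87] a [ 0.002 -0.005  0.005] F [1.8 2.1 1.1] w 85.3 q [ 0.57  0.44 -0.23  1.87  0.13  0.84 -0.15]
```

send_rows(series=[{"ax": 0, "ay": 0, "az": 0, "dx": 2, "dy": 0, "dz": 0, "hand": 0}, {"ax": 0, "ay": 0, "az": 0, "dx": 2.5, "dy": 0, "dz": 0, "hand": 0}, {"ax": 0, "ay": 0, "az": 0, "dx": 2.5, "dy": 0, "dz": 0, "hand": 0}, {"ax": 0, "ay": 0, "az": 0, "dx": 2.5, "dy": 0, "dz": 0, "hand": 0}, {"ax": 0, "ay": 0, "az": 0, "dx": 2.5, "dy": 0, "dz": 0, "hand": 0}])

```text
clock: 1.7
eef_pos: [472.5, -213.4, 235.3]
tool_rot: [-3.141, 0.001, 1.146]
force: [-0.7, 0.1, -0.4]
width: 85.3
gripper_force: 0.0
```

```bash
python3 -c "
from h import *
go(481.5,-209.8,127,66)"
```

```text
t 1.70 pos [ 472.5 -213.4  235.3] rot [-180.     0.    65.6] d(cm) [ 0.7   0.67 10.83] a [-0.     0.001 -0.006] F [-0.7  0.1 -0.4] w 85.3 q [ 0.53  0.44 -0.23  1.87  0.13  0.84 -0.19]
```

send_rows(series=[{"ax": 0, "ay": 0, "az": 0, "dx": 0.4, "dy": 0.4, "dz": 1.0, "hand": 0}, {"ax": 0, "ay": 0, "az": 0, "dx": 0.7, "dy": 0.67, "dz": 3, "hand": 0}, {"ax": 0, "ay": 0, "az": 0, "dx": 0.7, "dy": 0.67, "dz": 5, "hand": 0}, {"ax": 0, "ay": 0, "az": 0, "dx": 0.7, "dy": 0.67, "dz": 7, "hand": 0}, {"ax": 0, "ay": 0, "az": 0, "dx": 0.7, "dy": 0.67, "dz": 9, "hand": 0}, {"ax": 0, "ay": 0, "az": 0, "dx": 0.7, "dy": 0.67, "dz": 10.3, "hand": 0}, {"ax": 0, "ay": 0, "az": 0, "dx": 0.7, "dy": 0.67, "dz": 10.8, "hand": 0}, {"ax": 0, "ay": 0, "az": 0, "dx": 0.7, "dy": 0.67, "dz": 10.8, "hand": 0}, {"ax": 0, "ay": 0, "az": 0, "dx": 0.7, "dy": 0.67, "dz": 10.8, "hand": 0}])

```text
clock: 2.6
eef_pos: [482.6, -208.6, 127.6]
tool_rot: [3.141, -0.0, 1.148]
force: [-0.0, -0.1, 0.4]
width: 85.3
gripper_force: 0.0
```

```bash
python3 - <<'E'
from h import *
go(481.5,-209.8,127,66)
d=wrist();cv2.imwrite("pics/w3.png",d["pixels"][100:,60:460,::-1])
E
```

```text
t 2.60 pos [ 482.6 -208.6  127.6] rot [180.   -0.   65.8] d(cm) [-0.16 -0.05  0.06] a [ 0.001 -0.    -0.004] F [-0.  -0.1  0.4] w 85.3 q [ 0.48  0.61 -0.19  1.96  0.19  0.59 -0.26]
```

View pics/w3.png

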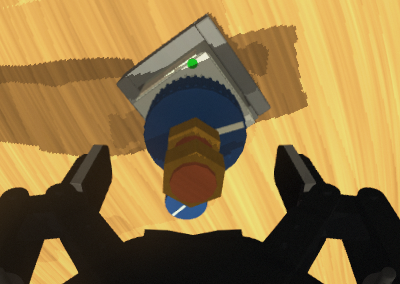

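The crop shows the coupling's top at (193,185), midway between the pads (about 92 and 292). The white line at (230,128) and dot at (193,63) are still in place. Closing.

send_rows(series=[{"ax": 0, "ay": 0, "az": 0, "dx": -0.1, "dy": 0, "dz": 0, "hand": 0.4}, {"ax": 0, "ay": 0, "az": 0, "dx": -0.1, "dy": 0, "dz": 0, "hand": 0.5}, {"ax": 0, "ay": 0, "az": 0, "dx": -0.1, "dy": 0, "dz": 0, "hand": 0.6}, {"ax": 0, "ay": 0, "az": 0, "dx": -0.1, "dy": 0, "dz": 0, "hand": 0.7}, {"ax": 0, "ay": 0, "az": 0, "dx": -0.1, "dy": 0, "dz": 0, "hand": 0.85}, {"ax": 0, "ay": 0, "az": 0, "dx": -0.1, "dy": 0, "dz": 0, "hand": 1}, {"ax": 0, "ay": 0, "az": 0, "dx": -0.1, "dy": 0, "dz": 0, "hand": 1}, {"ax": 0, "ay": 0, "az": 0, "dx": -0.1, "dy": 0, "dz": 0, "hand": 1}])

```text
clock: 3.45
eef_pos: [481.9, -209.4, 127.6]
tool_rot: [3.141, 0.0, 1.148]
force: [-0.6, 1.1, 4.2]
width: 26.1
gripper_force: 58.7
```

send_rows(series=[{"ax": 0, "ay": 0, "az": 0, "dx": 0, "dy": 0, "dz": -0.5, "hand": 1}, {"ax": 0, "ay": 0, "az": 0, "dx": 0, "dy": 0, "dz": -1.5, "hand": 1}, {"ax": 0, "ay": 0, "az": 0, "dx": 0, "dy": 0, "dz": -3, "hand": 1}, {"ax": 0, "ay": 0, "az": 0, "dx": 0, "dy": 0, "dz": -5, "hand": 1}, {"ax": 0, "ay": 0, "az": 0, "dx": 0, "dy": 0, "dz": -6.5, "hand": 1}, {"ax": 0, "ay": 0, "az": 0, "dx": 0, "dy": 0, "dz": -7, "hand": 1}, {"ax": 0, "ay": 0, "az": 0, "dx": 0, "dy": 0, "dz": -7, "hand": 1}])

```text
clock: 4.15
eef_pos: [482.1, -209.4, 198.1]
tool_rot: [3.14, -0.0, 1.148]
force: [0.0, -0.9, -1.4]
width: 25.9
gripper_force: 59.0
```

```bash
python3 - <<'E'
from h import *
go(520,169,150,151)
E
```

```text
t 4.15 pos [ 482.1 -209.4  198.1] rot [179.9  -0.   65.8] d(cm) [ 36.06 -12.09   4.79] a [ 1.000e-03  1.000e-03 -1.488e+00] F [ 0.  -0.9 -1.4] w 25.9 q [ 0.51  0.5  -0.22  1.9   0.15  0.76 -0.22]
```

send_rows(series=[{"ax": 0, "ay": 0, "az": -0.07, "dx": 2, "dy": -0.7, "dz": 0, "hand": 1}, {"ax": 0, "ay": 0, "az": -0.21, "dx": 5.5, "dy": -1.8, "dz": 0, "hand": 1}, {"ax": 0, "ay": 0, "az": -0.35, "dx": 9.5, "dy": -3.2, "dz": 0, "hand": 1}, {"ax": 0, "ay": 0, "az": -0.49, "dx": 13.5, "dy": -4.5, "dz": 0, "hand": 1}, {"ax": 0, "ay": 0, "az": -0.63, "dx": 17.5, "dy": -5.9, "dz": 0, "hand": 1}, {"ax": 0, "ay": 0, "az": -0.77, "dx": 21.5, "dy": -7.2, "dz": 0, "hand": 1}, {"ax": 0, "ay": 0, "az": -0.91, "dx": 25.5, "dy": -8.5, "dz": 0, "hand": 1}, {"ax": 0, "ay": 0, "az": -1.05, "dx": 29, "dy": -9.7, "dz": 0, "hand": 1}, {"ax": 0, "ay": 0, "az": -1.19, "dx": 32.5, "dy": -10.9, "dz": 0, "hand": 1}, {"ax": 0, "ay": 0, "az": -1.33, "dx": 35, "dy": -11.7, "dz": 0, "hand": 1}])

```text
clock: 5.15
eef_pos: [517.3, 162.0, 196.7]
tool_rot: [3.141, -0.002, 2.489]
force: [0.0, 0.3, -0.5]
width: 26.1
gripper_force: 59.0
```

```bash
python3 - <<'E'
from h import *
go(520,169,36,151)
E
```

```text
t 5.15 pos [517.3 162.  196.7] rot [ 1.800e+02 -1.000e-01  1.426e+02] d(cm) [ 0.18  0.71 16.07] a [ 0.001 -0.002 -0.146] F [ 0.   0.3 -0.5] w 26.1 q [ 0.03  0.58 -0.59  1.85  0.41  0.84  0.16]
```

send_rows(series=[{"ax": 0, "ay": 0, "az": -0.14, "dx": 0.2, "dy": 0.6, "dz": 1.5, "hand": 1}, {"ax": 0, "ay": 0, "az": -0.14, "dx": 0.2, "dy": 0.6, "dz": 5, "hand": 1}, {"ax": 0, "ay": 0, "az": -0.14, "dx": 0.2, "dy": 0.6, "dz": 9, "hand": 1}, {"ax": 0, "ay": 0, "az": -0.14, "dx": 0.2, "dy": 0.6, "dz": 12.5, "hand": 1}, {"ax": 0, "ay": 0, "az": -0.14, "dx": 0.2, "dy": 0.6, "dz": 15, "hand": 1}, {"ax": 0, "ay": 0, "az": -0.14, "dx": 0.2, "dy": 0.6, "dz": 16, "hand": 1}, {"ax": 0, "ay": 0, "az": -0.14, "dx": 0.2, "dy": 0.6, "dz": 16, "hand": 1}, {"ax": 0, "ay": 0, "az": -0.14, "dx": 0.2, "dy": 0.6, "dz": 16, "hand": 0.5}, {"ax": 0, "ay": 0, "az": -0.14, "dx": 0.2, "dy": 0.6, "dz": 16, "hand": 0.3}, {"ax": 0, "ay": 0, "az": -0.14, "dx": 0.2, "dy": 0.6, "dz": 16, "hand": 0.3}])

```text
clock: 6.15
eef_pos: [521.8, 164.2, 38.7]
tool_rot: [3.14, 0.002, 2.618]
force: [-0.9, 0.3, 0.2]
width: 60.1
gripper_force: 0.0
```

send_rows(series=[{"ax": 0, "ay": 0, "az": 0, "dx": 0, "dy": 0, "dz": 0, "hand": 0.3}, {"ax": 0, "ay": 0, "az": 0, "dx": 0, "dy": 0, "dz": -2, "hand": 0.3}, {"ax": 0, "ay": 0, "az": 0, "dx": 0, "dy": 0, "dz": -6, "hand": 0.3}, {"ax": 0, "ay": 0, "az": 0, "dx": 0, "dy": 0, "dz": -10, "hand": 0.3}, {"ax": 0, "ay": 0, "az": 0, "dx": 0, "dy": 0, "dz": -14, "hand": 0.2}, {"ax": 0, "ay": 0, "az": 0, "dx": 0, "dy": 0, "dz": -16, "hand": 0}, {"ax": 0, "ay": 0, "az": 0, "dx": 0, "dy": 0, "dz": -16.5, "hand": 0}, {"ax": 0, "ay": 0, "az": 0, "dx": 0, "dy": 0, "dz": -16.5, "hand": 0}])

```text
clock: 6.95
eef_pos: [521.2, 163.6, 202.9]
tool_rot: [3.141, 0.001, 2.617]
force: [-0.1, -0.2, -0.9]
width: 85.4
gripper_force: 0.0
```

```bash
python3 - <<'E'
from h import *
go(482,-209,200,24)
d=wrist();t=get_image("scene")
cv2.imwrite("pics/w4.png",np.hstack([d["pixels"][:,100:420,::-1],t["pixels"][:,80:400,::-1]]))
E
```

```text
t 6.95 pos [521.2 163.6 202.9] rot [1.8e+02 1.0e-01 1.5e+02] d(cm) [-15.26 -34.22   0.29] a [ 2.000e-03 -0.000e+00  2.199e+00] F [-0.1 -0.2 -0.9] w 85.4 q [ 0.06  0.58 -0.63  1.83  0.44  0.87  0.26]
```

View pics/w4.png

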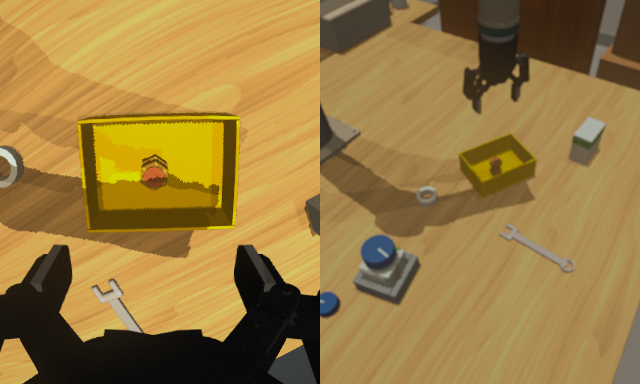

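The coupling stands upright in the crate at (154,172) in the left half. In the scene half, the cap at (378,250) is bare with its line showing. Moving back over the jar.

send_rows(series=[{"ax": 0, "ay": 0, "az": 0.13, "dx": -0.9, "dy": -2, "dz": 0, "hand": 0}, {"ax": 0, "ay": 0, "az": 0.27, "dx": -2, "dy": -4.5, "dz": 0, "hand": 0}, {"ax": 0, "ay": 0, "az": 0.41, "dx": -3.1, "dy": -7, "dz": 0, "hand": 0}, {"ax": 0, "ay": 0, "az": 0.55, "dx": -4.2, "dy": -9.5, "dz": 0, "hand": 0}, {"ax": 0, "ay": 0, "az": 0.69, "dx": -5.3, "dy": -12, "dz": 0, "hand": 0}, {"ax": 0, "ay": 0, "az": 0.83, "dx": -6.5, "dy": -14.5, "dz": 0, "hand": 0}, {"ax": 0, "ay": 0, "az": 0.97, "dx": -7.6, "dy": -17, "dz": 0, "hand": 0}, {"ax": 0, "ay": 0, "az": 1.11, "dx": -8.7, "dy": -19.5, "dz": 0, "hand": 0}, {"ax": 0, "ay": 0, "az": 1.25, "dx": -9.8, "dy": -22, "dz": 0, "hand": 0}, {"ax": 0, "ay": 0, "az": 1.39, "dx": -10.9, "dy": -24.5, "dz": 0, "hand": 0}])

```text
clock: 8.05
eef_pos: [491.5, -103.8, 200.8]
tool_rot: [-3.139, 0.001, 1.222]
force: [0.5, 0.1, 0.1]
width: 85.7
gripper_force: 0.0
```

```bash
python3 - <<'E'
from h import *
go(460,-230,200,24)
E
```

```text
t 8.05 pos [ 491.5 -103.8  200.8] rot [-179.8    0.    70. ] d(cm) [-12.93   1.35   0.09] a [-0.002  0.002  0.803] F [0.5 0.1 0.1] w 85.7 q [ 0.33  0.47 -0.26  1.95  0.17  0.74 -0.37]
```

send_rows(series=[{"ax": 0, "ay": 0, "az": 0.14, "dx": -2.5, "dy": 0.3, "dz": 0, "hand": 0}, {"ax": 0, "ay": 0, "az": 0.28, "dx": -5, "dy": 0.7, "dz": 0, "hand": 0}, {"ax": 0, "ay": 0, "az": 0.42, "dx": -7.5, "dy": 1, "dz": 0, "hand": 0}, {"ax": 0, "ay": 0, "az": 0.56, "dx": -10, "dy": 1.2, "dz": 0, "hand": 0}, {"ax": 0, "ay": 0, "az": 0.7, "dx": -12, "dy": 1.35, "dz": 0, "hand": 0}, {"ax": 0, "ay": 0, "az": 0.8, "dx": -12.5, "dy": 1.35, "dz": 0, "hand": 0}, {"ax": 0, "ay": 0, "az": 0.8, "dx": -12.5, "dy": 1.35, "dz": 0, "hand": 0}, {"ax": 0, "ay": 0, "az": 0.8, "dx": -12.5, "dy": 1.35, "dz": 0, "hand": 0}, {"ax": 0, "ay": 0, "az": 0.8, "dx": -12.5, "dy": 1.35, "dz": 0, "hand": 0}])

```text
clock: 8.95
eef_pos: [463.4, -224.0, 201.7]
tool_rot: [-3.14, 0.001, 0.431]
force: [0.7, -0.2, 0.1]
width: 85.6
gripper_force: 0.0
```

```bash
python3 - <<'E'
from h import *
go(482,-209,200,24)
d=wrist();pickle.dump(d,open("w5.pkl","wb"))
cv2.imwrite("pics/w5.png",d["pixels"][:,:,::-1])
g=mask(d,(45,120,50),(80,255,255));g=np.argwhere(g)[:,::-1];print(len(g),g.mean(0),onz(d,g.mean(0),74))
w=cv2.inRange(d["pixels"],(150,150,150),(255,255,255));b=mask(d,(105,100,20),(128,255,255))
for p in cv2.findContours(b,0,2)[0]:
    if cv2.contourArea(p)>200:
        e=cv2.fitEllipse(cv2.convexHull(p));print(cv2.contourArea(p),e,onz(d,e[0],112),onz(d,e[0],100))
print("exp",px(d,np.array([482,-209,112.])),px(d,np.array([482,-209,98.])))
E
```

```text
t 8.95 pos [ 463.4 -224.   201.7] rot [-179.9    0.    24.7] d(cm) [ 2.32 -0.59  0.17] a [-0.001  0.001  0.012] F [ 0.7 -0.2  0.1] w 85.6 q [ 0.42  0.48 -0.03  1.92  0.02  0.74 -0.76]
42 [219.80952381 130.07142857] [ 496.59410801 -175.97719661   74.        ]
793.5 ((311.24261474609375, 230.7242889404297), (31.547618865966797, 35.82262420654297), 66.99137115478516) [ 455.57616721 -283.84962376  112.        ] [ 451.50461889 -288.62931975  100.        ]
4102.0 ((246.943115234375, 164.96145629882812), (73.47113037109375, 74.63224029541016), 87.0897216796875) [ 485.13066428 -209.08343156  112.        ] [ 482.59024061 -209.98972853  100.        ]
exp [245.23113893 168.38841405] [245.63299378 164.58871141]
```

View pics/w5.png

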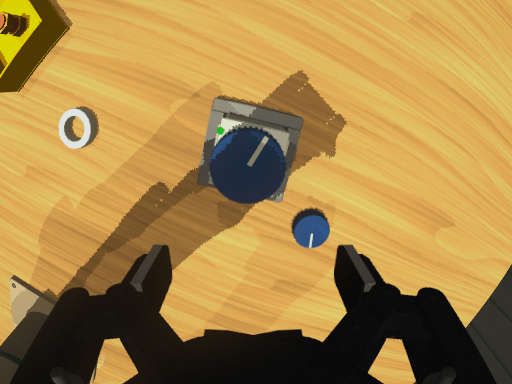

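The wrist view shows the cap's disc at (247,165) with its line from (250,164) to (266,139), and the green dot at (220,130). The loose cap is at (311,231), clear of both fingers' paths. The cap's axis comes out near (483,-209).

send_rows(series=[{"ax": 0, "ay": 0, "az": 0, "dx": 1.2, "dy": -0.3, "dz": 1, "hand": 0}, {"ax": 0, "ay": 0, "az": 0, "dx": 2.4, "dy": -0.56, "dz": 3, "hand": 0}, {"ax": 0, "ay": 0, "az": 0, "dx": 2.4, "dy": -0.56, "dz": 5, "hand": 0}, {"ax": 0, "ay": 0, "az": 0, "dx": 2.4, "dy": -0.56, "dz": 6, "hand": 0}, {"ax": 0, "ay": 0, "az": 0, "dx": 2.4, "dy": -0.56, "dz": 6.5, "hand": 0}, {"ax": 0, "ay": 0, "az": 0, "dx": 2.4, "dy": -0.56, "dz": 6.5, "hand": 0}, {"ax": 0, "ay": 0, "az": 0, "dx": 2.4, "dy": -0.56, "dz": 6.5, "hand": 0}, {"ax": 0, "ay": 0, "az": 0, "dx": 2.4, "dy": -0.56, "dz": 6.5, "hand": 0}])

```text
clock: 9.8
eef_pos: [483.4, -210.4, 138.1]
tool_rot: [3.14, -0.001, 0.427]
force: [-0.7, -0.1, 0.4]
width: 85.0
gripper_force: 0.0
```

```bash
python3 - <<'E'
from h import *
go(483,-209.3,72,24)
d=wrist()
b=mask(d,(105,100,20),(128,255,255));p=max(cv2.findContours(b,0,2)[0],key=cv2.contourArea);print(cv2.boundingRect(p),px(d,np.array([483,-209.3,112])))
E
```

```text
t 9.80 pos [ 483.4 -210.4  138.1] rot [ 1.799e+02 -1.000e-01  2.450e+01] d(cm) [-0.   -0.12  6.61] a [ 0.001 -0.001  0.009] F [-0.7 -0.1  0.4] w 85.0 q [ 0.38  0.58 -0.03  1.95  0.03  0.6  -0.81]
(203, 171, 97, 98) [250.63358061 228.44362448]
```

send_rows(series=[{"ax": 0, "ay": 0, "az": 0, "dx": 0, "dy": -0.1, "dz": 1, "hand": 0}, {"ax": 0, "ay": 0, "az": 0, "dx": 0, "dy": -0.1, "dz": 2.5, "hand": 0}, {"ax": 0, "ay": 0, "az": 0, "dx": 0, "dy": -0.1, "dz": 4, "hand": 0}, {"ax": 0, "ay": 0, "az": 0, "dx": 0, "dy": -0.1, "dz": 5.5, "hand": 0}, {"ax": 0, "ay": 0, "az": 0, "dx": 0, "dy": -0.1, "dz": 6.3, "hand": 0}, {"ax": 0, "ay": 0, "az": 0, "dx": 0, "dy": -0.1, "dz": 6.6, "hand": 0}, {"ax": 0, "ay": 0, "az": 0, "dx": 0, "dy": -0.1, "dz": 6.6, "hand": 0}, {"ax": 0, "ay": 0, "az": 0, "dx": 0, "dy": -0.1, "dz": 6.6, "hand": 0}])

```text
clock: 10.65
eef_pos: [482.9, -209.3, 71.7]
tool_rot: [3.141, -0.001, 0.428]
force: [0.1, 0.2, 1.0]
width: 85.5
gripper_force: 0.0
```

send_rows(series=[{"ax": 0, "ay": 0, "az": 0, "dx": 0, "dy": 0, "dz": 0, "hand": 0.1}, {"ax": 0, "ay": 0, "az": 0, "dx": 0, "dy": 0, "dz": 0, "hand": 0.2}, {"ax": 0, "ay": 0, "az": 0, "dx": 0, "dy": 0, "dz": 0, "hand": 0.25}, {"ax": 0, "ay": 0, "az": 0, "dx": 0, "dy": 0, "dz": 0, "hand": 0.28}])

```text
clock: 11.05
eef_pos: [482.9, -209.7, 71.7]
tool_rot: [3.14, -0.001, 0.428]
force: [1.1, -1.0, 1.6]
width: 61.2
gripper_force: 8.9
```

send_rows(series=[{"ax": 0, "ay": 0, "az": 0, "dx": 0, "dy": 0, "dz": 0, "hand": 0.4}, {"ax": 0, "ay": 0, "az": 0, "dx": 0, "dy": 0, "dz": 0, "hand": 0.7}, {"ax": 0, "ay": 0, "az": 0, "dx": 0, "dy": 0, "dz": 0, "hand": 1}, {"ax": 0, "ay": 0, "az": 0, "dx": 0, "dy": 0, "dz": 0, "hand": 1}, {"ax": 0, "ay": 0, "az": 0, "dx": 0, "dy": 0, "dz": 0, "hand": 1}])

```text
clock: 11.55
eef_pos: [483.0, -209.7, 71.8]
tool_rot: [3.14, -0.001, 0.427]
force: [0.3, -1.6, 5.1]
width: 60.6
gripper_force: 63.4
```

send_rows(series=[{"ax": 0, "ay": 0, "az": -0.06, "dx": 0, "dy": 0, "dz": 0, "hand": 1}, {"ax": 0, "ay": 0, "az": -0.12, "dx": 0, "dy": 0, "dz": 0, "hand": 1}, {"ax": 0, "ay": 0, "az": -0.19, "dx": 0, "dy": 0, "dz": -0.02, "hand": 1}, {"ax": 0, "ay": 0, "az": -0.26, "dx": 0, "dy": 0, "dz": -0.03, "hand": 1}, {"ax": 0, "ay": 0, "az": -0.33, "dx": 0, "dy": 0, "dz": -0.04, "hand": 1}, {"ax": 0, "ay": 0, "az": -0.4, "dx": 0, "dy": 0, "dz": -0.05, "hand": 1}, {"ax": 0, "ay": 0, "az": -0.47, "dx": 0, "dy": 0, "dz": -0.06, "hand": 1}, {"ax": 0, "ay": 0, "az": -0.54, "dx": 0, "dy": 0, "dz": -0.07, "hand": 1}])

```text
clock: 12.35
eef_pos: [483.2, -209.2, 72.8]
tool_rot: [3.14, -0.0, 0.97]
force: [-0.2, -0.6, 8.1]
width: 61.0
gripper_force: 63.6
```

```bash
python3 - <<'E'
from h import *
go(483,-209.3,72,102)
s=read_state();print(np.round(s["torque"],2))
d=wrist();pickle.dump(d,open("w6.pkl","wb"))
cv2.imwrite("pics/w6.png",cv2.resize(d["pixels"][100:360,100:410,::-1],None,fx=1.9,fy=1.9))
E
```

```text
t 12.35 pos [ 483.2 -209.2   72.8] rot [179.9  -0.   55.6] d(cm) [-0.02 -0.01  0.08] a [ 0.002  0.    -0.81 ] F [-0.2 -0.6  8.1] w 61.0 q [ 0.46  0.7  -0.16  1.99  0.23  0.47 -0.47]
[-0.01  0.13 -0.06]
```

View pics/w6.png

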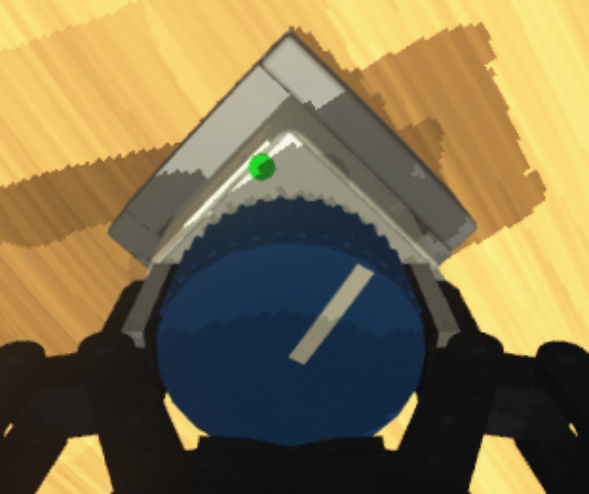

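The crop shows the line at about 38° right of image-up, as it was before the turn, so the cap turns with the fingers without slipping. The jar sits square in the stand. About 47° remain to the dot at (261,167).

send_rows(series=[{"ax": 0, "ay": 0, "az": -0.07, "dx": 0, "dy": 0, "dz": -0.01, "hand": 1}, {"ax": 0, "ay": 0, "az": -0.15, "dx": 0, "dy": 0, "dz": -0.03, "hand": 1}, {"ax": 0, "ay": 0, "az": -0.24, "dx": 0, "dy": 0, "dz": -0.05, "hand": 1}, {"ax": 0, "ay": 0, "az": -0.33, "dx": 0, "dy": 0, "dz": -0.07, "hand": 1}, {"ax": 0, "ay": 0, "az": -0.42, "dx": 0, "dy": 0, "dz": -0.09, "hand": 1}, {"ax": 0, "ay": 0, "az": -0.52, "dx": 0, "dy": 0, "dz": -0.11, "hand": 1}, {"ax": 0, "ay": 0, "az": -0.62, "dx": 0, "dy": 0, "dz": -0.13, "hand": 1}, {"ax": 0, "ay": 0, "az": -0.7, "dx": 0, "dy": 0, "dz": -0.15, "hand": 1}, {"ax": 0, "ay": 0, "az": -0.77, "dx": 0, "dy": 0, "dz": -0.15, "hand": 1}, {"ax": 0, "ay": 0, "az": -0.82, "dx": 0, "dy": 0, "dz": -0.15, "hand": 1}])

```text
clock: 13.4
eef_pos: [483.1, -209.4, 74.1]
tool_rot: [3.14, 0.001, 1.79]
force: [0.1, -0.4, 5.4]
width: 60.5
gripper_force: 63.4
```

```bash
python3 - <<'E'
from h import *
go(483,-209.3,72,102)
s=read_state();print(np.round(s["torque"],2),s["gripper_force"])
d=wrist();pickle.dump(d,open("w7.pkl","wb"))
g=mask(d,(45,120,50),(80,255,255));g=np.argwhere(g)[:,::-1];G=onz(d,g.mean(0),74);print(len(g),g.mean(0),G)
m=mask(d,(0,0,90),(180,90,255));m[:200]=0;m[:,:190]=0;m[:,310:]=0;k,l,st,c=cv2.connectedComponentsWithStats(m)
for i in range(1,k):
    if st[i,4]>60:
        q=np.argwhere(l==i)[:,::-1].astype(np.float32);x=cv2.fitLine(q,2,0,.01,.01).ravel()
        a,b=onz(d,x[2:]-15*x[:2],114),onz(d,x[2:]+15*x[:2],114);print(st[i],c[i],x[:2],"ang",np.degrees(np.arctan2(*(b-a)[[1,0]])))
E
```

```text
t 13.40 pos [ 483.1 -209.4   74.1] rot [179.9   0.  102.6] d(cm) [ 0.01 -0.01  0.21] a [0.001 0.001 0.01 ] F [ 0.1 -0.4  5.4] w 60.5 q [ 0.61  0.72 -0.38  1.99  0.51  0.53  0.09]
[-0.21  0.07 -0.01] 63.3966953511117
143 [293.53146853 197.09090909] [ 496.14265455 -175.77946725   74.        ]
[ 190  200  120   38 1618] [245.05995056 210.25278121] [ 0.9996295  -0.02721897] ang 14.249783737757319
[252 239  45  53 606] [274.58250825 264.24257426] [ 0.6064101  -0.79515207] ang 70.89458639968431
```

The line now points at about 70° and the dot lies at about 68°, so the cap should be free. Lifting gently first.

send_rows(series=[{"ax": 0, "ay": 0, "az": 0, "dx": 0, "dy": 0, "dz": -0.1, "hand": 1}, {"ax": 0, "ay": 0, "az": 0, "dx": 0, "dy": 0, "dz": -0.2, "hand": 1}, {"ax": 0, "ay": 0, "az": 0, "dx": 0, "dy": 0, "dz": -0.35, "hand": 1}, {"ax": 0, "ay": 0, "az": 0, "dx": 0, "dy": 0, "dz": -0.5, "hand": 1}, {"ax": 0, "ay": 0, "az": 0, "dx": 0, "dy": 0, "dz": -0.6, "hand": 1}, {"ax": 0, "ay": 0, "az": 0, "dx": 0, "dy": 0, "dz": -0.6, "hand": 1}])

```text
clock: 14.05
eef_pos: [482.6, -209.1, 79.5]
tool_rot: [3.141, 0.0, 1.788]
force: [2.1, -2.1, -0.8]
width: 60.8
gripper_force: 64.9
```

```bash
python3 - <<'E'
from h import *
go(483,-209.3,110,102)
d=wrist();g=mask(d,(45,120,50),(80,255,255));g=np.argwhere(g)[:,::-1];print(len(g),g.mean(0),onz(d,g.mean(0),74))
E
```

```text
t 14.05 pos [ 482.6 -209.1   79.5] rot [180.    0.  102.4] d(cm) [-0.03  0.03 -3.05] a [0.    0.    0.008] F [ 2.1 -2.1 -0.8] w 60.8 q [ 0.61  0.71 -0.39  1.98  0.5   0.54  0.09]
131 [292.40458015 194.02290076] [ 495.91706288 -175.62992162   74.        ]
```

The force is down to the cap's weight and the dot has not moved, so the jar is seated. Lifting the rest.

send_rows(series=[{"ax": 0, "ay": 0, "az": 0, "dx": 0, "dy": 0, "dz": -0.3, "hand": 1}, {"ax": 0, "ay": 0, "az": 0, "dx": 0, "dy": 0, "dz": -0.8, "hand": 1}, {"ax": 0, "ay": 0, "az": 0, "dx": 0, "dy": 0, "dz": -1.4, "hand": 1}, {"ax": 0, "ay": 0, "az": 0, "dx": 0, "dy": 0, "dz": -2.0, "hand": 1}, {"ax": 0, "ay": 0, "az": 0, "dx": 0, "dy": 0, "dz": -2.6, "hand": 1}, {"ax": 0, "ay": 0, "az": 0, "dx": 0, "dy": 0, "dz": -2.9, "hand": 1}, {"ax": 0, "ay": 0, "az": 0, "dx": 0, "dy": 0, "dz": -3.0, "hand": 1}, {"ax": 0, "ay": 0, "az": 0, "dx": 0, "dy": 0, "dz": -3.0, "hand": 1}, {"ax": 0, "ay": 0, "az": 0, "dx": 0, "dy": 0, "dz": -3.0, "hand": 1}, {"ax": 0, "ay": 0, "az": 0, "dx": 0, "dy": 0, "dz": -3.0, "hand": 1}])

```text
clock: 15.1
eef_pos: [482.3, -209.1, 109.3]
tool_rot: [-3.141, -0.0, 1.788]
force: [0.6, -0.0, -0.8]
width: 60.7
gripper_force: 65.6
```

```bash
python3 - <<'E'
from h import *
go(483,-209.3,110,102)
d=wrist();t=get_image("scene")
g=mask(d,(45,120,50),(80,255,255));g=np.argwhere(g)[:,::-1];print(len(g),g.mean(0),onz(d,g.mean(0),74))
cv2.imwrite("pics/f.png",np.hstack([d["pixels"][90:,80:430,::-1],cv2.resize(t["pixels"][190:337,60:238,::-1],(356,294))]))
E
```

```text
t 15.10 pos [ 482.3 -209.1  109.3] rot [-180.    -0.   102.4] d(cm) [-0.04  0.06 -0.07] a [-0.    -0.     0.008] F [ 0.6 -0.  -0.8] w 60.7 q [ 0.64  0.66 -0.43  1.97  0.46  0.61  0.12]
96 [287.  179.5] [ 496.09419996 -175.78448422   74.        ]
```

```bash
python3 -c "
import cv2;a=cv2.imread('pics/f.png');print(a.shape)" || python3 - <<'E'
import sys;sys.path.insert(0,'.')
from h import *
t=get_image("scene");cv2.imwrite("pics/f.png",cv2.resize(t["pixels"][130:337,60:368,::-1],None,fx=2.4,fy=2.4))
E
```

```text
(294, 706, 3)
```

View pics/f.png

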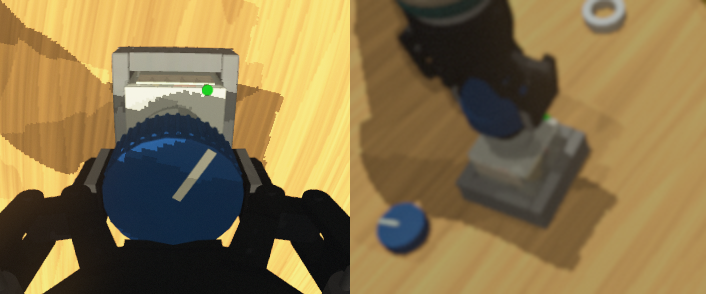

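The cap at (173,190) is held level above the jar. The jar is still square in the stand at (180,95), and in the scene half the cap is clear above the neck (490,105). Handing in.

```bash
python3 -c "
from cell import *
print(finish_job())"
```

```text
the job is handed in; nothing more can be done
None
```

I handed the job in at about 15 s on the robot's clock: the coupling is in the crate, and the gripper holds the unscrewed cap level, about an inch above the mouth of the seated jar; the wrench, tape and carton were not touched, and no verdict came back.

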